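Take the spent tall ink cartridge out of its dock

ROBOT

A 6-joint arm with a two-finger parallel gripper is mounted at the origin on the work surface. World frame = base frame: x ahead of the robot, y to its left, z up, the work surface at z = 0. Lengths are in m, angles in rad, forces in N, time in s.
With the tool pointing down it reaches from about 0.325 to 0.85 m from the base axis. Payload 15.5 kg.
Tool frame: the origin (TCP) lies between the finger pads; the fingertips stand 22 mm ahead of it and the grasp point (between the pads) lies 3 mm ahead of it; z points along the fingers, y is the line along which they close (so a half turn about z gives the same grasp; the last joint's range is limited). The gripper opens to 91 mm and grips with 3 to 60 N. Pads are 32 mm wide; open, the fingers measure 118 mm over their backs; the gripper's body (76 mm by 178 mm) begins 60 mm behind the grasp point.
Start: joints at [-1.226, 0.494, 1.345, -0, 1.302, -0.096], TCP at [0.267, -0.565, 0.236] pointing down, gripper open.
Joint ranges: [-2.91, 2.91], [-0.82, 2.16], [0.22, 2.67], [-1.22, 4.37], [0.12, 2.79], [-3.08, 3.08]. Speed limits (rad/s): [1.89, 1.89, 2.57, 3.01, 3.01, 3.01].

INTERFACE

Orientations are given as a unit quaternion [w, x, y, z].
In Python, from plant import arm gives the robot as it stands. The module is installed in compiled form; this text tells all that it offers.
- The arm moves only by the shell command python3 -m pendant 'ROWS' [FORCE]. ROWS is a JSON object of lists of equal length, an entry for each row: "grip": the finger opening in mm, from 0 to 91.2; "travel": the shift along the tool's x, y, z in units of 12 cm (1.0 is 12 cm), a list of three; "twist": the turn, a rotation vector about the tool's x, y, z in units of pi rad (1.0 is pi rad), a list of three. In form: {"grip": [grip, ...], "travel": [[tx, ty, tz], ...], "twist": [[wx, wy, wz], ...]}. A call has 1 to 5 rows; each row shifts and turns the commanded pose from where the row before left it, along the tool's axes as they then stand; what a row does not reach is not made up. A row lasts 1/10 s, in which the tool goes at most 50 mm and 8.59 degrees, less where a joint would pass 70% of its speed; a pose out of reach is approached as far as the arm can. A call with a number of a shift or a turn outside -1 to 1 is refused whole. A call with a gripper value outside its range is refused whole. The fingers move at their own pace and stop on an object; FORCE is the grip in N (left out, the last holds). Time passes only in rows, so rows that do not move let the fingers close. It gives the time, the measured TCP pose, the force, the opening and the grip force at its end, in the units of the state.
- arm.read_state(): the state, without advancing time (a new reading comes with each control period).
- arm.snapshot(name): name is "scene" or "top" or "wrist"; returns the picture (384x512x3 uint8, blue, green, red); there is no depth.
- arm.calibration(name): a dict with "camera_matrix" (3x3 intrinsics, pixels), "eye" and "orientation" of the camera in the world. Camera axes: x right, y down, z forward; pixel columns grow to the right and rows downward; lengths in m; the calibration is good to about 2 mm. A picture is of the moment at which its call begins: read the wrist's pose just before it. calibration takes no time and is no camera call; for the wrist camera it gives the pose at the moment of the call.
- arm.job_done(): hands the job in; it is judged then, once.
Trained networks look in the newest picture that a camera, given by its name, has taken for a name from the list of things; names that differ only in an ending like _2 or _b are one class to them, and where a whole thing is asked for, a point or a joint stands for the part that bears it (a point fixed in the world has none). Each returns a list of dicts, best first, with "conf" (0 to 1); they miss things now and then, are a little off and sometimes report something else, mostly with a low value. They report only what shows in the picture. A call takes as long as a camera call.
- arm.boxes_of(camera, thing): "xyz" ([x, y, z] in m, in the coordinates of the camera as it stood for that picture, good to about 4 mm: the middle of the surface that is visible of it).
- arm.silhouettes(camera, thing): "region" (384x512 bool, what is visible of it).
- arm.spot_point(camera, thing): "xyz" ([x, y, z] in m, in the coordinates of the camera as it stood for that picture, good to about 4 mm: a listed point, or the origin of a listed thing).
The state is a dict: "time": time; "joints": joint angles; "dq": joint speeds; "effort": joint torques, N m; "tcp_pos": TCP position; "tool_rot": TCP orientation; "force": force on the tool from outside, world axes, zero at the start; "ft_torque": the same for the moment, N m; "grip_width": finger opening in m; "finger_force": force on a finger pad.
Only numpy, scipy, OpenCV 4.12 (cv2) and the standard library are available. Lean on these libraries where they do the work, as an engineer would, in place of code of your own. Each camera call takes 0.05 s, during which the arm holds its last target. There are 200 camera calls.

TASK

The tall ink cartridge on the calligraphy desk is spent. Pinch its two sprung side tabs together to free it from the dock it is snapped into, lift it straight out and stand it upright in the empty compartment of the wooden tray, then let go. Leave the squat cartridge with the round cap where it is in its own dock.

Things in the scene. Friction and masses are not known exactly. Their poses are not given: they have to be found in the camera images.
- tall_grip (a point): Tall ink cartridge: upright black slab 44 (x) by 26 (y) by 95 mm high, flat top, 0.15 kg, z up. On each y side stands a grey sprung tab, an upright plate 22 mm wide, 4 mm thick, ribbed at finger height: 52 mm over both tabs, 34 mm pinched fully. Point: centre line, between the ribs, 70 mm above the underside, 25 mm below the top. Starts 78 mm above the desk. Freed, it stands by itself.
- tall_tab_left (a joint): How far the tall cartridge's +y tab is pressed towards the middle, m: 0 sprung out, 0.009 at its stop; spring 1 N at first, 5 N fully in. A barb at its foot (out to 32 mm from the centre, 2 to 8 mm above the underside) catches under a lip of the dock and is free once the tab is in by 4 to 6 mm. Keep both tabs pinched to lift: the same grip carries the cartridge.
- tall_tab_right (a joint): The same for the tab on its -y side.
- dock_tall: Fixed white plastic dock that the tall cartridge is snapped into, 100 (x) by 110 mm (y), axes as the cartridge's; its middle block, 60 by 88 mm, has its top 30 mm above the desk. Its floor, on which the cartridge stands with 2 mm of play all round, is 8 mm above the desk. The cartridge must rise 30 mm to be clear. Origin: centre of its underside, on the desk.
- tray_bay (a point): Centre of the floor of the empty compartment of a fixed wooden tray (230 by 130 mm, walls 5 mm thick and 28 mm high). Compartment 107 mm (tray's x) by 120 mm (y) inside, floor 5 mm above the desk. Past the dividing wall, on the +x side, the other compartment holds two small stone seals up to 50 mm tall. z up.
- squat_grip (a point): The other ink cartridge, to be left alone: black, same plan and tabs, in a dock of the same kind, but only 62 mm high with a round grey cap (22 mm across, 12 mm high) on top. Point: on its centre line, 42 mm above its underside.

How it is judged:
On the way:
1. both tabs of the tall cartridge are pressed in while it still sits in its dock (value of joint each of tall_tab_left, tall_tab_right above 0.0025 m and distance of tall_grip from where it was at the start of the episode below 0.012 m), for 0.05 s.
At the end, for the whole second after the job is handed in: The tall cartridge stands on the floor of the tray's empty compartment (its centre line within 36 mm in the tray's x and 45 mm in its y of the compartment's centre), upright to 10 degrees, and the squat cartridge is still in its dock, within 15 mm of where it was (x of tall_grip in the frame of tray_bay between -0.036 and 0.036 m and y of tall_grip in the frame of tray_bay between -0.045 and 0.045 m and z of tall_grip in the frame of tray_bay between 0.062 and 0.078 m and angle between tall_grip's own z axis and vertical below 0.17 rad and distance of squat_grip from where it was at the start of the episode below 0.015 m); the robot touches nothing.
It fails at once if the squat cartridge is pulled out of its dock (distance of squat_grip from where it was at the start of the episode above 0.02 m).
It also fails if it takes over 42 s, if anything falls off the work surface, if the arm or the gripper's body presses on something with over 40 N, if the wrist force passes 120 N, or if a joint passes its speed limit or range.

## Working session

There is one attempt and no reset: what is moved stays moved. The work goes in short steps, Python scripts to look and compute and a shell command to move; the robot and the scene stay as the last step left them, time stands still between calls to the robot, and variables do not carry over. Pictures are saved under pics/ and viewed, at most 10 in all, crops included, and the job is handed in when it is done.

```bash
mkdir -p pics; cat > h.py <<'E'
import numpy as np, cv2
from plant import arm
from scipy.spatial.transform import Rotation as R
def q2R(q): return R.from_quat(np.roll(q,-1)).as_matrix()
def cam(n):
    c=arm.calibration(n); o=np.array(c["orientation"],float)
    return np.array(c["camera_matrix"]),np.array(c["eye"]),(o if o.shape==(3,3) else q2R(o))
def find(n,t,c,f='spot_point'):
    K,e,M=c
    return [(round(d["conf"],2),np.round(M@np.array(d["xyz"])+e,4).tolist()) for d in getattr(arm,f)(n,t)[:3]]
def tcp():
    s=arm.read_state(); return np.array(s["tcp_pos"]),q2R(s["tool_rot"]),s
E
python3 - <<'E'
from h import *
p,M,s=tcp(); print(s["time"],p,M.round(3).tolist(),s["grip_width"])
ims=[]
for n in ["scene","top"]:
    c=cam(n); im=arm.snapshot(n); cv2.imwrite(f"pics/{n}0.png",im)
    print(n,c[1].round(3).tolist())
    for t in ["tall_grip","squat_grip","dock_tall","tray_bay"]: print(t,find(n,t,c))
E
```

```text
0.0 [ 0.26654    -0.5649131   0.23534172] [[0.904, 0.427, -0.0], [0.427, -0.904, 0.001], [0.0, -0.001, -1.0]] 0.09098213600297779
scene [0.819, 0.51, 0.666]
tall_grip [(0.83, [0.5267, 0.3064, 0.0767]), (0.23, [0.5241, 0.3072, -0.001])]
squat_grip [(0.64, [0.4698, 0.0109, 0.0473])]
dock_tall [(0.81, [0.5242, 0.308, -0.0028])]
tray_bay [(0.68, [0.4355, -0.2712, 0.0027])]
top [0.435, -0.012, 1.046]
tall_grip [(0.71, [0.5259, 0.3098, 0.0781])]
squat_grip [(0.68, [0.4707, 0.0103, 0.0506])]
dock_tall [(0.8, [0.5301, 0.3057, -0.0044])]
tray_bay [(0.89, [0.4352, -0.2738, 0.0114])]
```

View pics/top0.png

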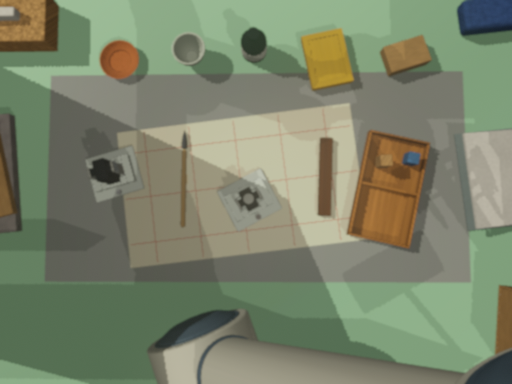

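View pics/scene0.png

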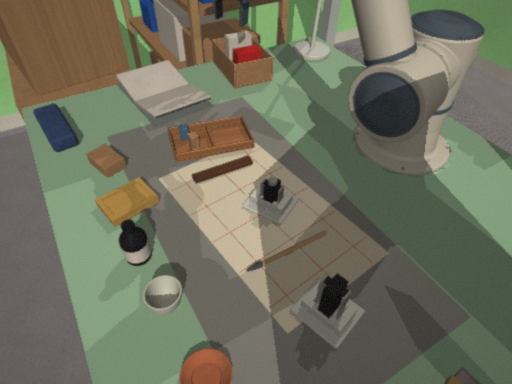

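The networks agree with the pictures. In the top view the tall cartridge is at about (107,170) and the squat one at (248,200). The tray's empty compartment is at about (383,218), with the seals on the far (+x) side. Next I'll measure the yaws.

```bash
python3 - <<'E'
from h import *
K,e,M=cam("top")
def ray(px,z):
    d=M@np.linalg.inv(K)@np.array([*px,1.]); return e+d*(z-e[2])/d[2]
def proj(p):
    q=K@(M.T@(np.array(p)-e)); return (q[:2]/q[2]).round(0).tolist()
c=[ray(p,.028) for p in [(370,131),(428,145),(410,247),(349,235)]]
print("tray",np.round(c,3).tolist()); 
tx=(c[0]+c[1]-c[2]-c[3])/2; print(np.linalg.norm(tx),np.degrees(np.arctan2(tx[1],tx[0])))
print(proj([.435,-.272,.005]),proj([.526,.308,.078]),proj([.47,.0105,.05]))
arm.snapshot("top")
for t in ["dock_tall","tall_grip"]:
    for d in arm.silhouettes("top",t)[:1]:
        r=d["region"]; ys,xs=np.nonzero(r)
        h=cv2.convexHull(np.c_[xs,ys].astype(np.int32)); b=cv2.boxPoints(cv2.minAreaRect(h))
        w=np.array([ray(p,.01 if t[0]=='d' else .1) for p in b]); v=np.diff(w,axis=0)
        print(t,d["conf"],r.sum(),b.round().tolist(),[(round(np.linalg.norm(a),3),round(np.degrees(np.arctan2(a[1],a[0])),1)) for a in v])
im=arm.snapshot("top")[120:290,60:440]; cv2.imwrite("pics/topc.png",cv2.resize(im,None,fx=2.1,fy=2.1,interpolation=cv2.INTER_CUBIC))
E
```

```text
tray [[0.613, -0.249, 0.028], [0.582, -0.371, 0.028], [0.367, -0.326, 0.028], [0.392, -0.2, 0.028]]
0.22305727825228452 -12.14139490427045
[380.0, 214.0] [104.0, 171.0] [249.0, 198.0]
dock_tall 0.88 1527 [[84.0, 159.0], [132.0, 144.0], [145.0, 188.0], [97.0, 203.0]] [(np.float64(0.112), np.float64(-73.6)), (np.float64(0.102), np.float64(-162.5)), (np.float64(0.111), np.float64(106.4))]
```

View pics/topc.png

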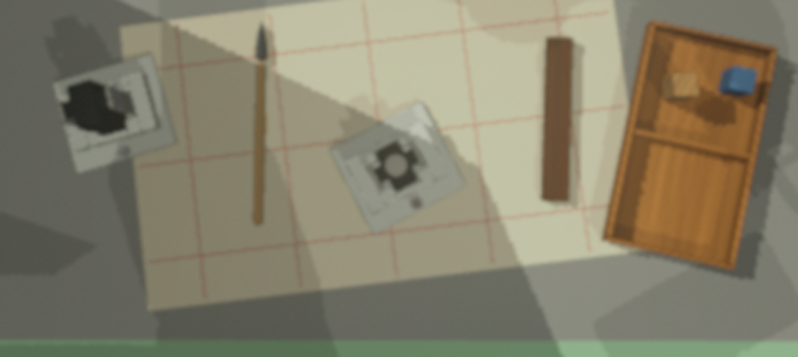

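The tall dock's yaw is about 16.4°, and the 102 × 112 mm size fits. The tray's yaw is about -12°. Now I'll move above the tall cartridge.

```bash
python3 -m pendant '{"grip":[91,91,91,91,91],"travel":[[0.266,-0.298,0],[0.266,-0.298,0],[0.266,-0.298,0],[0.266,-0.298,0],[0.266,-0.298,0]],"twist":[[0,0,0],[0,0,0],[0,0,0],[0,0,0],[0,0,0]]}'
python3 -m pendant '{"grip":[91,91,91,91,91],"travel":[[0.266,-0.298,0],[0.266,-0.298,0],[0.266,-0.298,0],[0.266,-0.298,0],[0.266,-0.298,0]],"twist":[[0,0,0],[0,0,0],[0,0,0],[0,0,0],[0,0,0]]}'
python3 -m pendant '{"grip":[91,91,91,91,91],"travel":[[0.266,-0.298,0],[0.266,-0.298,0],[0.266,-0.298,0],[0.266,-0.298,0],[0.266,-0.298,0]],"twist":[[0,0,0],[0,0,0],[0,0,0],[0,0,0],[0,0,0]]}'
cat >> h.py <<'E'
def go(target,yaw_tool_x=None):
    p,M,s=tcp(); d=M.T@(np.array(target)-p)
    print("t",round(s["time"],2),"tcp",p.round(4).tolist(),"tiltz",M[:,2].round(3).tolist(),"xang",round(np.degrees(np.arctan2(M[1,0],M[0,0])),2),"w",round(s["grip_width"],4),"F",np.round(s["force"],1).tolist())
    print("units",(d/.12).round(3).tolist(), "n",np.linalg.norm(d).round(4))
    if yaw_tool_x is not None: print("twist z units",-(yaw_tool_x-np.degrees(np.arctan2(M[1,0],M[0,0])))/180)
E
python3 -c "
from h import *
go([.526,.308,.236],16.4)"
```

```text
time: 1.2
tcp_pos: [0.3349, -0.3337, 0.236]
tool_rot: [0.0, 0.976, 0.218, 0.0]
force: [1.5, 0.4, -0.3]
grip_width: 0.091
finger_force: 0.0
time: 1.7
tcp_pos: [0.403, -0.1039, 0.2362]
tool_rot: [0.0, 0.976, 0.218, 0.0]
force: [1.2, -1.6, 0.4]
grip_width: 0.0907
finger_force: 0.0
time: 2.2
tcp_pos: [0.4711, 0.1263, 0.2361]
tool_rot: [0.0, 0.976, 0.219, 0.0]
force: [-0.3, -1.0, 0.3]
grip_width: 0.091
finger_force: 0.0
t 2.2 tcp [0.4711, 0.1263, 0.2361] tiltz [0.001, -0.0, -1.0] xang 25.27 w 0.091 F [-0.3, -1.0, 0.3]
units [1.06, -1.174, 0.001] n 0.1898
twist z units 0.049280801560368265
```

```bash
python3 -m pendant '{"grip":[91,91,91,91,91],"travel":[[0.265,-0.293,0],[0.265,-0.293,0],[0.265,-0.293,0],[0.265,-0.293,0],[0,0,0]],"twist":[[0,0,0],[0,0,0],[0,0,0.024],[0,0,0.025],[0,0,0]]}'
python3 - <<'E'
from h import *
go([.526,.308,.236],16.4)
c=cam("wrist"); im=arm.snapshot("wrist"); cv2.imwrite("pics/w1.png",im)
print(c[1],c[2].round(3).tolist(),c[0].tolist())
for t in ["tall_grip","dock_tall","tall_tab_left","tall_tab_right"]: print(t,find("wrist",t,c,'spot_point' if t[-3:] in('rip','all') and 'tab' not in t else 'boxes_of'))
E
```

```text
time: 2.7
tcp_pos: [0.5306, 0.3093, 0.2356]
tool_rot: [-0.001, 0.99, 0.143, 0.001]
force: [-0.3, -0.4, 1.2]
grip_width: 0.0911
finger_force: 0.0
t 2.7 tcp [0.5306, 0.3093, 0.2356] tiltz [0.001, 0.002, -1.0] xang 16.44 w 0.0911 F [-0.3, -0.4, 1.2]
units [-0.039, -0.001, -0.003] n 0.0047
twist z units 0.0002474902459995734
[0.60589059 0.33073185 0.38269817] [[0.284, -0.921, -0.265], [-0.959, -0.274, -0.077], [-0.002, 0.276, -0.961]] [[273.78192807440496, 0.0, 260.3112611241009], [0.0, 273.78192807440496, 187.57188965489925], [0.0, 0.0, 1.0]]
tall_grip [(0.97, [0.5278, 0.3103, 0.0769])]
dock_tall [(0.97, [0.5297, 0.3138, -0.0001])]
tall_tab_left [(0.75, [0.5248, 0.3323, 0.0776])]
tall_tab_right [(0.55, [0.5367, 0.2876, 0.0765])]
```

View pics/w1.png

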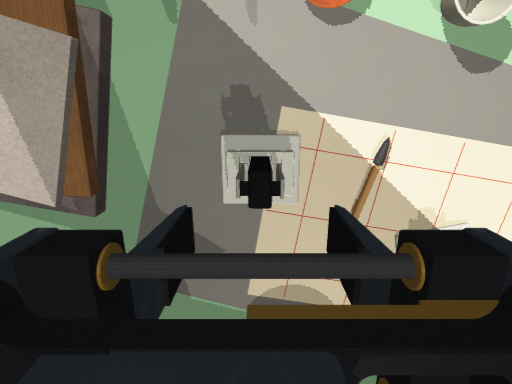

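The wrist view shows the dock square to the image, with columns 222–299. The cartridge is centred at column 260, which is the optical centre, so yaw and y are right. x needs about -2 mm. Descending.

```bash
python3 -m pendant '{"grip":[91,91,91,91,91],"travel":[[-0.018,0,0.35],[0,0,0.35],[0,0,0.35],[0,0,0.24],[0,0,0]],"twist":[[0,0,0],[0,0,0],[0,0,0],[0,0,0],[0,0,0]]}'
python3 - <<'E'
from h import *
go([.5285,.310,.081],16.4)
c=cam("wrist"); im=arm.snapshot("wrist"); cv2.imwrite("pics/w2.png",im)
for t in ["tall_grip","dock_tall"]: print(t,find("wrist",t,c))
E
```

```text
time: 3.45
tcp_pos: [0.5251, 0.3018, 0.0781]
tool_rot: [0.001, 0.99, 0.142, -0.003]
force: [-0.2, 0.0, 0.8]
grip_width: 0.091
finger_force: 0.0
t 3.45 tcp [0.5251, 0.3018, 0.0781] tiltz [-0.006, -0.003, -1.0] xang 16.38 w 0.091 F [-0.2, 0.0, 0.8]
units [0.046, -0.058, -0.024] n 0.0093
twist z units -0.00012534248023591881
tall_grip [(0.91, [0.5278, 0.3069, 0.0764])]
dock_tall []
```

View pics/w2.png

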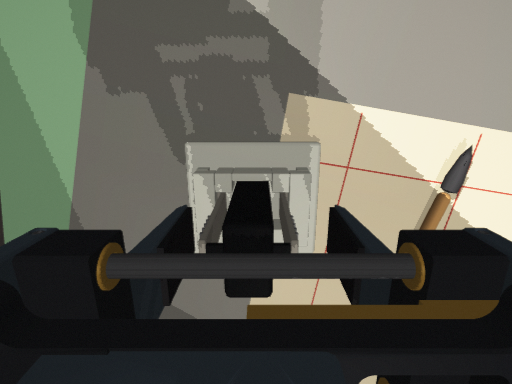

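The cartridge is centred at column 250, while the fingers are centred at about 261. That is about 6 mm off, which agrees with the measured TCP. Correcting.

```bash
python3 -m pendant '{"grip":[91,91,91],"travel":[[0.034,-0.047,-0.02],[0,0,0],[0,0,0]],"twist":[[0,0,0],[0,0,0],[0,0,0]]}'
python3 - <<'E'
from h import *
go([.5275,.308,.081],16.4)
c=cam("wrist"); im=arm.snapshot("wrist"); 
print(find("wrist","tall_grip",c))
g=cv2.cvtColor(im,cv2.COLOR_BGR2GRAY)
d=np.nonzero(g[200,150:350]<45)[0]+150; d=d[(d>195)&(d<320)]; print(d.min(),d.max(),len(d))
cv2.imwrite("pics/w3.png",im)
E
```

```text
time: 3.9
tcp_pos: [0.53, 0.3109, 0.0846]
tool_rot: [-0.0, 0.99, 0.143, 0.001]
force: [-0.5, 0.1, 0.6]
grip_width: 0.091
finger_force: 0.0
t 3.9 tcp [0.53, 0.3109, 0.0846] tiltz [0.002, 0.001, -1.0] xang 16.46 w 0.091 F [-0.5, 0.1, 0.6]
units [-0.027, 0.017, 0.03] n 0.0053
twist z units 0.0003399133345605105
[(0.76, [0.5243, 0.309, 0.0774])]
245 278 34
```

View pics/w3.png

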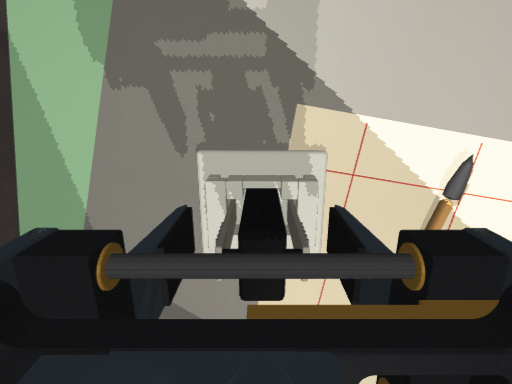

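It's now centred: slab columns 239–286, fingers at 261. Closing.

```bash
python3 -m pendant '{"grip":[60,45,30,30,30],"travel":[[-0.02,0.004,0.03],[0,0,0],[0,0,0],[0,0,0],[0,0,0]],"twist":[[0,0,0],[0,0,0],[0,0,0],[0,0,0],[0,0,0]]}' 20
python3 -m pendant '{"grip":[30,30,30,30,30],"travel":[[0,0,0],[0,0,0],[0,0,0],[0,0,0],[0,0,0]],"twist":[[0,0,0],[0,0,0],[0,0,0],[0,0,0],[0,0,0]]}' 20
python3 -c "
from h import *
go([.5275,.308,.081],16.4)"
```

```text
time: 4.5
tcp_pos: [0.5274, 0.3093, 0.0799]
tool_rot: [-0.0, 0.99, 0.143, 0.0]
force: [0.5, -0.1, 0.1]
grip_width: 0.0538
finger_force: 0.0
time: 5.0
tcp_pos: [0.5274, 0.3093, 0.0803]
tool_rot: [-0.0, 0.99, 0.143, 0.0]
force: [-0.6, -1.1, 6.5]
grip_width: 0.0313
finger_force: 20.1
t 5.0 tcp [0.5274, 0.3093, 0.0803] tiltz [0.0, 0.0, -1.0] xang 16.43 w 0.0313 F [-0.6, -1.1, 6.5]
units [-0.003, 0.01, -0.006] n 0.0015
twist z units 0.00019440334636779965
```

Both tabs are pinched (31 mm, 20 N). Lifting slowly straight up.

```bash
python3 -m pendant '{"grip":[30,30,30,30,30],"travel":[[0,0,-0.05],[0,0,-0.07],[0,0,-0.07],[0,0,-0.07],[0,0,0]],"twist":[[0,0,0],[0,0,0],[0,0,0],[0,0,0],[0,0,0]]}' 20
python3 - <<'E'
from h import *
go([.5275,.308,.12],16.4)
c=cam("wrist"); im=arm.snapshot("wrist"); cv2.imwrite("pics/w4.png",im)
print(find("wrist","tall_grip",c))
c=cam("scene"); im=arm.snapshot("scene"); print(find("scene","tall_grip",c))
E
```

```text
time: 5.5
tcp_pos: [0.528, 0.3096, 0.1127]
tool_rot: [-0.0, 0.99, 0.143, 0.001]
force: [0.4, -0.0, -1.8]
grip_width: 0.031
finger_force: 20.0
t 5.5 tcp [0.528, 0.3096, 0.1127] tiltz [0.002, 0.001, -1.0] xang 16.44 w 0.031 F [0.4, -0.0, -1.8]
units [-0.008, 0.012, -0.061] n 0.0075
twist z units 0.00021046765341642033
[(0.75, [0.5275, 0.3085, 0.1086])]
[(0.83, [0.5268, 0.3088, 0.1059])]
```

The cartridge came out. The measured weight is about 1.5 N, and the camera puts the grip point at about 0.108 m. Raising and carrying it to the tray.

```bash
python3 -m pendant '{"grip":[30,30,30,30,30],"travel":[[0,0,-0.2],[0,0,-0.3],[0,0,-0.3],[0,0,-0.2],[0,0,0]],"twist":[[0,0,0],[0,0,0],[0,0,0],[0,0,0],[0,0,0]]}' 20
python3 -m pendant '{"grip":[30,30,30,30,30],"travel":[[-0.07,0.147,0],[-0.141,0.295,0],[-0.141,0.295,0],[-0.141,0.295,0],[-0.141,0.295,0]],"twist":[[0,0,0],[0,0,0],[0,0,0],[0,0,0],[0,0,0]]}' 20
python3 -m pendant '{"grip":[30,30,30,30,30],"travel":[[-0.141,0.295,0],[-0.141,0.295,0],[-0.141,0.295,0],[-0.141,0.295,0],[-0.141,0.295,0]],"twist":[[0,0,0],[0,0,0],[0,0,0],[0,0,0],[0,0,0]]}' 20
python3 -m pendant '{"grip":[30,30,30,30,30],"travel":[[-0.141,0.295,0],[-0.141,0.295,0],[-0.141,0.295,0],[-0.141,0.295,0],[0,0,0]],"twist":[[0,0,0],[0,0,0],[0,0,0],[0,0,0],[0,0,0]]}' 20
python3 -m pendant '{"grip":[30,30,30,30,30],"travel":[[-0.1,0.2,0],[0,0,0],[0,0,0],[0,0,0],[0,0,0]],"twist":[[0,0,0.03],[0,0,0.04],[0,0,0.045],[0,0,0.043],[0,0,0]]}' 20
python3 - <<'E'
from h import *
go([.435,-.272,.23],-12)
c=cam("wrist"); im=arm.snapshot("wrist"); cv2.imwrite("pics/w5.png",im)
for t in ["tall_grip","tray_bay"]: print(t,find("wrist",t,c))
c=cam("top"); im=arm.snapshot("top"); print(find("top","tray_bay",c),find("top","squat_grip",c))
E
```

```text
time: 6.2
tcp_pos: [0.5287, 0.3099, 0.2342]
tool_rot: [-0.001, 0.99, 0.143, 0.002]
force: [-0.3, -0.1, -3.0]
grip_width: 0.031
finger_force: 20.0
time: 6.7
tcp_pos: [0.4983, 0.1335, 0.2298]
tool_rot: [0.0, 0.99, 0.143, -0.001]
force: [0.1, -0.7, -1.4]
grip_width: 0.0313
finger_force: 20.0
time: 7.2
tcp_pos: [0.4673, -0.06, 0.23]
tool_rot: [-0.0, 0.99, 0.143, -0.001]
force: [0.6, -0.3, -2.2]
grip_width: 0.0311
finger_force: 20.0
time: 7.7
tcp_pos: [0.4426, -0.2174, 0.23]
tool_rot: [0.0, 0.99, 0.141, -0.001]
force: [0.9, -0.2, -2.1]
grip_width: 0.0314
finger_force: 20.0
time: 8.2
tcp_pos: [0.4384, -0.2395, 0.2301]
tool_rot: [-0.0, 0.994, -0.106, -0.001]
force: [0.0, 0.4, -2.2]
grip_width: 0.0309
finger_force: 20.0
t 8.2 tcp [0.4384, -0.2395, 0.2301] tiltz [-0.001, 0.001, -1.0] xang -12.16 w 0.0309 F [0.0, 0.4, -2.2]
units [0.03, 0.271, 0.0] n 0.0327
twist z units -0.0008648019717724529
tall_grip [(0.81, [0.4347, -0.239, 0.2278])]
tray_bay [(0.6, [0.4379, -0.2718, 0.0014])]
[(0.65, [0.4317, -0.2764, 0.0059])] [(0.66, [0.4345, -0.2751, 0.0067])]
```

View pics/w5.png

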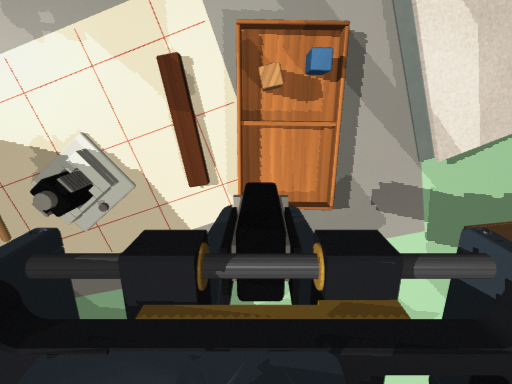

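The wrist view shows the tray square to the image. The empty bay spans rows 124–207 and columns 240–333, the seals are beyond the divider, and the cartridge hangs upright. The squat one is in its dock at (75,190). Moving 33 mm in tool y, then down.

```bash
python3 -m pendant '{"grip":[30,30,30,30],"travel":[[0.03,0.14,0],[0,0.135,0],[0,0,0],[0,0,0]],"twist":[[0,0,0],[0,0,0],[0,0,0],[0,0,0]]}' 20
python3 -m pendant '{"grip":[30,30,30,30,30],"travel":[[0,0,0.25],[0,0,0.3],[0,0,0.3],[0,0,0.25],[0,0,0]],"twist":[[0,0,0],[0,0,0],[0,0,0],[0,0,0],[0,0,0]]}' 20
python3 - <<'E'
from h import *
go([.4355,-.2725,.0785],-12)
arm.snapshot("wrist"); c=cam("wrist"); print(find("wrist","tall_grip",c))
c=cam("scene"); im=arm.snapshot("scene"); print(find("scene","tray_bay",c))
E
```

```text
time: 8.9
tcp_pos: [0.4351, -0.2738, 0.231]
tool_rot: [-0.0, 0.994, -0.105, -0.0]
force: [0.3, 0.4, -2.1]
grip_width: 0.0308
finger_force: 20.0
time: 9.4
tcp_pos: [0.4337, -0.2716, 0.0963]
tool_rot: [-0.002, 0.995, -0.104, -0.003]
force: [-0.8, -0.2, -0.3]
grip_width: 0.031
finger_force: 20.0
t 9.4 tcp [0.4337, -0.2716, 0.0963] tiltz [-0.005, 0.004, -1.0] xang -11.99 w 0.031 F [-0.8, -0.2, -0.3]
units [0.017, 0.005, 0.148] n 0.0179
twist z units 3.203166487559312e-05
[(0.84, [0.4333, -0.2708, 0.095])]
[(0.77, [0.4376, -0.2692, -0.0003])]
```

```bash
python3 -m pendant '{"grip":[30,30,30,30,30],"travel":[[0,0,0.06],[0,0,0.05],[0,0,0],[0,0,0],[0,0,0]],"twist":[[0,0,0],[0,0,0],[0,0,0],[0,0,0],[0,0,0]]}' 20
python3 -c "
from h import *
go([.4355,-.2725,.0785],-12)"
```

```text
time: 10.1
tcp_pos: [0.4355, -0.2731, 0.086]
tool_rot: [0.0, 0.995, -0.105, 0.0]
force: [0.8, -0.1, -0.9]
grip_width: 0.0312
finger_force: 20.0
t 10.1 tcp [0.4355, -0.2731, 0.086] tiltz [0.0, -0.0, -1.0] xang -12.01 w 0.0312 F [0.8, -0.1, -0.9]
units [-0.001, -0.005, 0.063] n 0.0076
twist z units -3.407919837686969e-05
```

```bash
python3 -m pendant '{"grip":[30,30,30,30,30],"travel":[[0,0,0.03],[0,0,0.02],[0,0,0.012],[0,0,0],[0,0,0]],"twist":[[0,0,0],[0,0,0],[0,0,0],[0,0,0],[0,0,0]]}' 20
python3 -c "
from h import *
go([.4355,-.2725,.077],-12)"
```

```text
time: 10.6
tcp_pos: [0.4354, -0.2731, 0.0784]
tool_rot: [-0.0, 0.995, -0.105, -0.0]
force: [0.1, -0.2, -1.7]
grip_width: 0.0313
finger_force: 20.0
t 10.6 tcp [0.4354, -0.2731, 0.0784] tiltz [-0.0, 0.0, -1.0] xang -12.0 w 0.0313 F [0.1, -0.2, -1.7]
units [-0.0, -0.005, 0.012] n 0.0015
twist z units -1.5285335488179897e-05
```

```bash
python3 -m pendant '{"grip":[30,30,30,30],"travel":[[0,0,0.014],[0,0,0.006],[0,0,0],[0,0,0]],"twist":[[0,0,0],[0,0,0],[0,0,0],[0,0,0]]}' 20
python3 -c "
from h import *
go([.4355,-.2725,.077],-12)"
```

```text
time: 11.0
tcp_pos: [0.4357, -0.2733, 0.077]
tool_rot: [0.0, 0.995, -0.105, 0.001]
force: [-2.5, 2.1, 20.2]
grip_width: 0.0314
finger_force: 20.1
t 11.0 tcp [0.4357, -0.2733, 0.077] tiltz [0.001, -0.001, -1.0] xang -12.0 w 0.0314 F [-2.5, 2.1, 20.2]
units [-0.003, -0.006, 0.0] n 0.0009
twist z units -2.259198963510616e-06
```

Contact with the floor, at 20 N. I'll ease up 1 mm, open slowly and evenly, then retreat.

```bash
python3 -m pendant '{"grip":[30,36,42,48,54],"travel":[[0,0,-0.008],[0,0,0],[0,0,0],[0,0,0],[0,0,0]],"twist":[[0,0,0],[0,0,0],[0,0,0],[0,0,0],[0,0,0]]}' 20
python3 -m pendant '{"grip":[60,70,80,80,80],"travel":[[0,0,0],[0,0,0],[0,0,0],[0,0,0],[0,0,0]],"twist":[[0,0,0],[0,0,0],[0,0,0],[0,0,0],[0,0,0]]}'
python3 -m pendant '{"grip":[80,80,80,80,80],"travel":[[0,0,-0.1],[0,0,-0.3],[0,0,-0.4],[0,0,-0.4],[0,0,0]],"twist":[[0,0,0],[0,0,0],[0,0,0],[0,0,0],[0,0,0]]}'
python3 - <<'E'
from h import *
go([.4355,-.2725,.077],-12)
c=cam("wrist"); im=arm.snapshot("wrist"); cv2.imwrite("pics/w6.png",im)
for t in ["tall_grip","tray_bay"]: print(t,find("wrist",t,c))
c=cam("scene"); im=arm.snapshot("scene"); print(find("scene","tall_grip",c),find("scene","squat_grip",c))
E
```

```text
time: 11.5
tcp_pos: [0.4354, -0.2731, 0.0769]
tool_rot: [-0.0, 0.995, -0.105, -0.0]
force: [-0.0, 0.6, -0.3]
grip_width: 0.0523
finger_force: 0.0
time: 12.0
tcp_pos: [0.4354, -0.2731, 0.077]
tool_rot: [-0.0, 0.995, -0.105, -0.0]
force: [-0.3, 0.2, 1.2]
grip_width: 0.0798
finger_force: 0.0
time: 12.5
tcp_pos: [0.4376, -0.2748, 0.2277]
tool_rot: [0.003, 0.995, -0.105, 0.004]
force: [0.1, -0.3, -1.0]
grip_width: 0.0799
finger_force: 0.0
t 12.5 tcp [0.4376, -0.2748, 0.2277] tiltz [0.008, -0.006, -1.0] xang -12.0 w 0.0799 F [0.1, -0.3, -1.0]
units [-0.032, -0.02, 1.256] n 0.1508
twist z units 2.012571406473127e-05
tall_grip [(0.83, [0.435, -0.2722, 0.0751]), (0.68, [0.4685, 0.0103, 0.0509])]
tray_bay [(0.94, [0.4367, -0.2723, 0.0062])]
[(0.91, [0.4368, -0.2737, 0.0711])] [(0.56, [0.4705, 0.0112, 0.0486])]
```

View pics/w6.png

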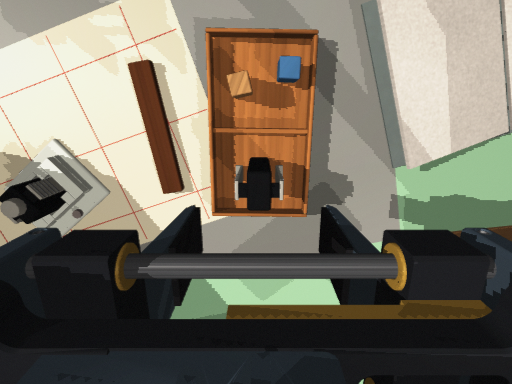

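The cartridge stands upright at about (259,185), in the middle of the empty compartment. The gripper is clear and the squat cartridge hasn't moved.

```bash
python3 -c "
from plant import arm
print(arm.job_done())"
```

```text
the job is handed in; nothing more can be done
None
```

I handed the job in at about 12.6 s: the last camera check showed the tall cartridge upright near the centre of the tray's empty compartment, the gripper clear of everything and the squat cartridge still in its dock, but the hand-in returned no verdict.

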